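Make the dye-workshop hotplate safe: clear the bottles, turn the pan handle in

TASK

Make the hotplate ready to switch on: first take the two dye bottles off it and stand each upright in the tray of its own colour, and then swing the blue pan's jutting handle inward, so that it lies over the hotplate between the two plates, pointing straight across at the casserole along the hotplate's length without touching it. Leave the pan sitting flat on its own plate throughout, never tip a bottle over, and do not bump the wire rack or disturb the casserole, the yellow bottle, the mug or the jar.

Things in the scene. Friction and masses are not known exactly. Their poses are not given: they have to be found in the camera images.
- hob: Fixed white two-plate electric hotplate, 260 (its x) x 600 (its y) mm, flat top 55 mm above the table. Origin: centre of its underside, on the table. Its x axis points away from the robot, its y axis runs along its length to the robot's left; it may be turned a little.
- plate_left (a point): Centre of the top of the left steel plate (164 mm diameter, top 58 mm above the table), 170 mm along +y from the hob's centre. Eight steel studs, 6 mm in diameter and 10 mm high, on a 71.5 mm radius round it keep the vessel on it centred (2.5 mm play), free to turn.
- plate_right (a point): The same for the right plate, 170 mm along -y from the hob's centre.
- rack: Fixed wire rack bridging the hotplate; axes as the hob's, origin on the table at the hob's centre. Bars along y (-340 to 340 mm), 300 mm up, at x = -35 (front bar, 12 mm thick), 5, 45, 85, 125, 165 mm; end bars along x and 14 mm posts (x = -35, 165) at y = -340, 340 mm. It keeps a gripper from coming straight down on the hob's middle: reach in tilted, under the front bar, from the robot's side.
- pan: Blue enamel milk pan, loose, about 0.6 kg, on one of the two plates (left or right varies): outer diameter 132 mm at the base, 136 mm at the rim, 62 mm high. Origin: centre of its underside. Its handle runs level along its own -x axis and at the start juts out over the hotplate's front (robot-side) edge. It can be turned on its plate by pushing the handle sideways with 2 to 5 N.
- pan_grip (a point): Point on the axis of the pan's black handle, 145 mm from the pan's centre, 50 mm above the pan's underside. The handle is a round bar, 18 mm in diameter, from 81 to 210 mm from the pan's centre; a 12 mm steel neck joins it to the pan.
- pan_tip (a point): Outer end of the pan's handle, on its axis, 210 mm from the pan's centre.
- casserole: Red lidded casserole, loose, 1.6 kg, on the other plate: 152 mm across the lid, 98 mm high with its black knob, two loop lugs reaching 97 mm from its centre along its own +x and -x. Origin: centre of its underside. To be left alone.
- red_mid (a point): Centre (half-way up, 50 mm) of the dye bottle with red cap and red band: loose upright cylinder, 30 mm in diameter, 100 mm high, 70 g, the cap being its top 36 mm. It stands on the hotplate's top between the two plates. z axis up.
- blue_mid (a point): Centre of the same kind of bottle with blue cap and band, beside the red one on the hotplate (which is left or right varies).
- tray_red: Fixed open red tray on the table, 90 x 90 mm outside, 32 mm high, walls 4 mm, floor 4 mm thick. Origin: centre of its underside; sides parallel to its x and y axes.
- tray_blue: The same tray in blue.
- tray_yellow: The same tray in yellow, with the yellow bottle in it; nothing to do there.
- yellow_mid (a point): Centre of the yellow-capped bottle, 30 mm in diameter and 100 mm high, standing in the yellow tray. To be left alone.
- mug: White mug, 76 mm in diameter, 90 mm high, origin at its underside. To be left alone.
- jar: Amber glass jar with metal lid, 72 mm in diameter, 100 mm high, origin at its underside. To be left alone.
There are look-alikes about, which are no part of the job. Several things have the shape of the tray_red; the one meant has the colours described above.

How it is judged:
By the outcome, as a careful person would: the job done as asked, in the order asked, and still so for the second after the job is handed in, with the robot touching nothing.
It also fails if it takes over 72 s, if anything falls off the work surface, if the arm or the gripper's body presses on something with over 40 N, if the wrist force passes 120 N, or if a joint passes its speed limit or range.

ROBOT

A 6-joint arm with a two-finger parallel gripper is mounted at the origin on the work surface. World frame = base frame: x ahead of the robot, y to its left, z up, the work surface at z = 0. Lengths are in m, angles in rad, forces in N, time in s.
With the tool pointing down it reaches from about 0.35 to 0.775 m from the base axis. Payload 5.5 kg.
Tool frame: the origin (TCP) lies at the very end of the fingers, on their centre line; the grasp point (between the pads) lies 19 mm behind it (bot.grasp_offset is the x of the grasp point in the tool frame, in m); x points along the fingers, y is the direction in which the jaws open and shut, and the axes are right-handed (so a half turn about x gives the same grasp; the last joint's range is limited). The gripper opens to 85 mm and grips with 20 to 120 N. Pads are 22 mm wide; open, the fingers measure 114 mm over their backs; the gripper's body (76 mm by 85 mm) begins 54 mm behind the grasp point. The pads swing forward as they close: fully open they stand 13 mm farther back than shut.
Start: joints at [-1.442, 0.313, 0.046, 1.304, 0, 1.431], TCP at [0.153, -0.554, 0.231] pointing down, gripper open.
Joint ranges: [-2.76, 2.76], [-0.86, 1.69], [-1.03, 1.26], [-2.2, 2.34], [-1.47, 1.5], [-3.14, 3.14]. Speed limits (rad/s): [2.57, 2.57, 3.14, 3.14, 3.14, 3.14].

INTERFACE

Orientations are given as [roll, pitch, yaw] about the fixed x, y, z axes, in that order (R = Rz(yaw) Ry(pitch) Rx(roll)).
In Python, from cell import bot, claw, telemetry, cams, search_frame, mark_of gives the robot as it stands. Calls block until the motion is done:
- bot.movep(position, orientation): joint-space move of the TCP to a pose.
- bot.move_linear(position, rotation=None, max_speed=0.15): straight line of the TCP; rotation=None keeps the orientation; max_speed is the mean speed in m/s.
- bot.move_joints(angles): joint-space move.
- claw.gripper_to(opening, squeeze=None): finger opening in m; squeeze is the grip in N (None keeps the last); returns when the fingers have stopped.
- bot.pause(seconds).
- bot.solve_ik(position, orientation): joint angles nearest the present ones, or None.
- telemetry.get_obs(): the state.
- cams.read_camera(name): name is "scene" or "top" or "wrist"; returns a dict with "image" (420x560x3 uint8, red, green, blue), "depth" (420x560 float32, m along the optical axis (not along the pixel's ray), 0 where there is no reading), "camera_matrix" (3x3 intrinsics, pixels), "origin" and "attitude" of the camera in the world. Camera axes: x right, y up, looking along -z (the intrinsics and any distortion apply to the point x, -y, -z); pixel columns grow to the right and rows downward; lengths in m; the calibration is good to about 2 mm. A picture is of the moment at which its call begins.
A pose or a line that the arm cannot do raises bot.MotionError and nothing moves.
- bot.job_done(): hands the job in, once; it reports no verdict.
Trained networks look in the newest picture that a camera, given by its name, has taken for a name from the list of things; names that differ only in an ending like _2 or _b are one class to them, and where a whole thing is asked for, a point or a joint stands for the part that bears it (a point fixed in the world has none). Each returns a list of dicts, best first, with "confidence" (0 to 1); they miss things now and then, are a little off and sometimes report something else, mostly with a low value. They report only what shows in the picture. A call takes as long as a camera call. They do not tell look-alikes from the thing itself.
- search_frame(camera, label): "extent" ([left, top, width, height] in pixels, round what is visible of it).
- mark_of(camera, label): "at" ([column, row] in pixels: a listed point, or the origin of a listed thing).
The state is a dict: "time_s": time; "q": joint angles; "joint_velocities": joint speeds; "effort": joint torques, N m; "ee_pos": TCP position; "eef_rot": TCP orientation; "ft_force": force on the tool from outside, world axes, zero at the start; "torque": the same for the moment, N m; "finger_gap": finger opening in m.
Only numpy, scipy, OpenCV 4.12 (cv2) and the standard library are available. Lean on these libraries where they do the work, as an engineer would, in place of code of your own. Each camera call takes 0.05 s, during which the arm holds its last target.

## Working session

There is one attempt and no reset: what is moved stays moved. The work goes in short steps, each a Python script; the robot and the scene stay as the last script left them, time stands still between calls to the robot, and variables do not carry over. Pictures are saved under pics/ and viewed, and the job is handed in when it is done.

```bash
ls; mkdir -p pics; cat > h.py <<'E'
import numpy as np, cv2
from cell import bot, claw, telemetry, cams, search_frame, mark_of
from scipy.spatial.transform import Rotation as R
def snap(c,name=None):
    d=cams.read_camera(c)
    if name: cv2.imwrite(f'pics/{name}.png',d['image'][:,:,::-1])
    return d
def Rc(d):
    a=np.array(d['attitude'],float)
    if a.shape==(3,3): return a
    return R.from_euler('xyz',a).as_matrix()
def ray(d,u,v):
    K=np.array(d['camera_matrix']); x=(u-K[0,2])/K[0,0]; y=(v-K[1,2])/K[1,1]
    return Rc(d)@np.array([x,-y,-1.])
def onz(d,u,v,z):
    r=ray(d,u,v);o=np.array(d['origin']); return o+r*(z-o[2])/r[2]
def cloud(d):
    K=np.array(d['camera_matrix']);D=d['depth']
    v,u=np.mgrid[:D.shape[0],:D.shape[1]]
    P=np.stack([(u-K[0,2])/K[0,0]*D,-(v-K[1,2])/K[1,1]*D,-D],-1)
    return P@Rc(d).T+np.array(d['origin'])
def st():
    o=telemetry.get_obs(); print('t %.2f'%o['time_s'],'p',np.round(o['ee_pos'],4),'r',np.round(o['eef_rot'],3),'gap %.4f'%o['finger_gap'],'F',np.round(o['ft_force'],1),'q',np.round(o['q'],2)); return o
E
python3 - <<'E'
from h import *
st()
for c in('scene','top'):
    d=snap(c,c+'0'); print(c,d['origin'],d['attitude'],d['camera_matrix'],d.keys())
    for l in ['hob','plate_left','plate_right','pan','pan_grip','pan_tip','casserole','red_mid','blue_mid','tray_red','tray_blue','tray_yellow','yellow_mid','mug','jar']:
        m=mark_of(c,l); print(l,[(np.round(x['at']).tolist(),round(x['confidence'],2)) for x in m][:4])
st()
E
```

```text
pics
t 0.00 p [ 0.1526 -0.5538  0.2304] r [-1.722  1.569  1.688] gap 0.0854 F [ 1.  -0.3 -0.5] q [-1.44  0.31  0.04  1.3   0.    1.43]
scene [ 1.04772248 -0.66185946  0.9554145 ] [ 0.7837512  -0.00870655  0.69029823] [[436.39859981   0.         282.62054953]
 [  0.         436.39859981 215.58302251]
 [  0.           0.           1.        ]] dict_keys(['image', 'depth', 'camera_matrix', 'origin', 'attitude'])
hob [([327.0, 260.0], 0.7)]
plate_left []
plate_right []
pan [([289.0, 283.0], 0.86)]
pan_grip [([254.0, 237.0], 0.76)]
pan_tip [([237.0, 224.0], 0.59)]
casserole [([357.0, 210.0], 0.89)]
red_mid [([335.0, 226.0], 0.81)]
blue_mid [([316.0, 243.0], 0.83)]
tray_red [([116.0, 320.0], 0.57)]
tray_blue [([318.0, 170.0], 0.58)]
tray_yellow [([240.0, 224.0], 0.65)]
yellow_mid [([236.0, 210.0], 0.75)]
mug [([360.0, 153.0], 0.64), ([316.0, 243.0], 0.2)]
jar [([145.0, 369.0], 0.59)]
top [ 0.33420021 -0.02758988  1.78335759] [ 0.10624064  0.00435686 -1.59564126] [[501.77580105   0.         274.79197603]
 [  0.         501.77580105 203.24486363]
 [  0.           0.           1.        ]] dict_keys(['image', 'depth', 'camera_matrix', 'origin', 'attitude'])
hob [([263.0, 169.0], 0.71)]
plate_left []
plate_right []
pan [([309.0, 163.0], 0.79), ([213.0, 168.0], 0.6)]
pan_grip [([304.0, 203.0], 0.96), ([214.0, 164.0], 0.62)]
pan_tip [([297.0, 225.0], 0.85)]
casserole [([214.0, 168.0], 0.69)]
red_mid [([246.0, 167.0], 0.42)]
blue_mid [([276.0, 164.0], 0.65)]
tray_red [([402.0, 244.0], 0.81), ([357.0, 233.0], 0.56), ([309.0, 163.0], 0.39)]
tray_blue [([176.0, 241.0], 0.83), ([211.0, 166.0], 0.33)]
tray_yellow [([276.0, 247.0], 0.66)]
yellow_mid [([281.0, 246.0], 0.57)]
mug [([120.0, 223.0], 0.65)]
jar [([406.0, 200.0], 0.65), ([354.0, 230.0], 0.52)]
t 1.60 p [ 0.1527 -0.5544  0.2313] r [ 1.294  1.571 -1.579] gap 0.0853 F [-0.3 -0.4 -0.8] q [-1.44  0.31  0.05  1.3  -0.    1.43]
```

View pics/scene0.png

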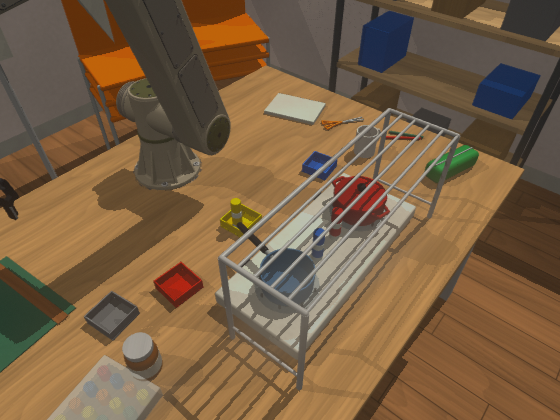

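View pics/top0.png

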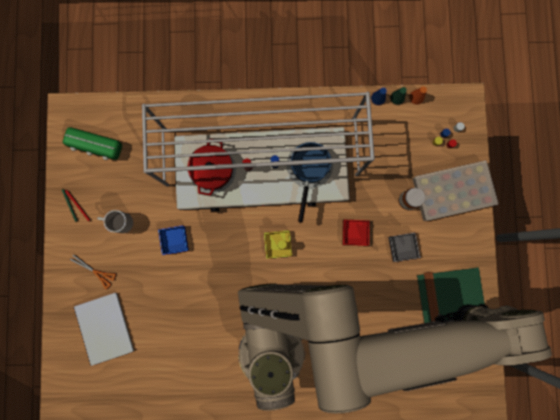

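The top view shows the hob centred near (263,170), with the pan on its right (310,162) and its handle jutting to (302,220). The casserole is at (211,167).

Tray-shaped candidates in the top view:
- **Red:** (357,233), which fits tray_red by colour.
- **Blue:** (174,240), which fits tray_blue.
- **Yellow:** (278,244), which holds the yellow bottle.
- **Grey:** (404,247), a look-alike. The network put tray_red here, so I reject that report.

Next I'll confirm this in an enlarged crop and measure.

```bash
python3 - <<'E'
from h import *
d=snap('top'); s=snap('scene')
im=d['image'][:,:,::-1]; cv2.imwrite('pics/topcrop.png',cv2.resize(im[90:270,100:440],None,fx=2.3,fy=2.3,interpolation=cv2.INTER_CUBIC))
im2=s['image'][:,:,::-1]; cv2.imwrite('pics/scenecrop.png',cv2.resize(im2[140:340,200:440],None,fx=3,fy=3,interpolation=cv2.INTER_CUBIC)[:600])
np.savez('d0.npz',**{('top_'+k):np.array(v) for k,v in d.items()},**{('scene_'+k):np.array(v) for k,v in s.items()})
for n,dd in(('top',d),('scene',s)):
    P=cloud(dd); hsv=cv2.cvtColor(dd['image'],cv2.COLOR_RGB2HSV); H,S,V=[hsv[...,i].astype(int) for i in range(3)]
    ok=dd['depth']>0
    print(n)
    for col,hm in (('red',(H<6)|(H>172)),('blue',(H>105)&(H<128)),('yel',(H>22)&(H<34))):
        m=(hm&(S>140)&(V>50)&ok).astype(np.uint8)
        k,lab,sts,c=cv2.connectedComponentsWithStats(m)
        for i in range(1,k):
            if sts[i,4]>15:
                p=P[lab==i]
                if abs(p[:,1].mean())<.7 and 0<p[:,0].mean()<1: print(col,np.round(c[i]),sts[i,4],'med',np.round(np.median(p,0),3),'lo',np.round(np.percentile(p,3,axis=0),3),'hi',np.round(np.percentile(p,97,axis=0),3))
E
```

```text
top
red [452. 143.] 58 med [ 0.719 -0.656  0.035] lo [ 0.708 -0.672  0.02 ] hi [ 0.731 -0.644  0.041]
red [210. 149.] 169 med [0.699 0.191 0.131] lo [0.689 0.148 0.118] hi [0.718 0.234 0.138]
red [209. 160.] 337 med [0.66  0.188 0.136] lo [0.646 0.125 0.125] hi [0.674 0.256 0.146]
red [246. 161.] 29 med [0.65  0.066 0.156] lo [0.646 0.056 0.134] hi [0.66  0.077 0.16 ]
red [210. 178.] 649 med [0.603 0.19  0.133] lo [0.555 0.128 0.118] hi [0.628 0.249 0.143]
red [ 76. 203.] 101 med [0.543 0.685 0.008] lo [ 0.485  0.641 -0.003] hi [0.586 0.722 0.016]
red [356. 232.] 671 med [ 0.414 -0.309  0.006] lo [ 0.372 -0.355 -0.004] hi [ 0.454 -0.262  0.035]
blue [381.  92.] 35 med [ 0.898 -0.404  0.084] lo [ 0.889 -0.415  0.051] hi [ 0.907 -0.389  0.092]
blue [446. 132.] 33 med [ 0.759 -0.638  0.035] lo [ 0.749 -0.648  0.028] hi [ 0.769 -0.628  0.044]
blue [274. 158.] 29 med [ 0.657 -0.026  0.155] lo [ 0.651 -0.036  0.151] hi [ 0.665 -0.016  0.162]
blue [174. 240.] 580 med [0.403 0.336 0.006] lo [ 0.363  0.291 -0.003] hi [0.444 0.377 0.035]
yel [438. 141.] 61 med [ 0.73  -0.607  0.035] lo [ 0.719
[... 724 characters left out ...]
9] lo [0.701 0.158 0.125] hi [0.711 0.219 0.131]
red [337. 211.] 77 med [0.643 0.063 0.155] lo [0.63  0.05  0.123] hi [0.653 0.107 0.158]
red [384. 213.] 46 med [0.726 0.173 0.118] lo [0.716 0.152 0.114] hi [0.733 0.195 0.121]
red [179. 283.] 870 med [ 0.406 -0.301  0.006] lo [ 0.366 -0.349  0.001] hi [ 0.455 -0.263  0.034]
blue [315. 165.] 80 med [0.378 0.338 0.005] lo [0.357 0.291 0.   ] hi [0.4   0.357 0.033]
blue [328. 168.] 22 med [0.439 0.335 0.031] lo [0.418 0.299 0.002] hi [0.445 0.362 0.034]
blue [319. 232.] 37 med [ 0.65  -0.028  0.155] lo [ 0.644 -0.041  0.152] hi [ 0.656 -0.018  0.158]
yel [239. 217.] 750 med [ 0.376 -0.044  0.024] lo [ 0.333 -0.078  0.003] hi [0.418 0.013 0.105]
```

View pics/topcrop.png

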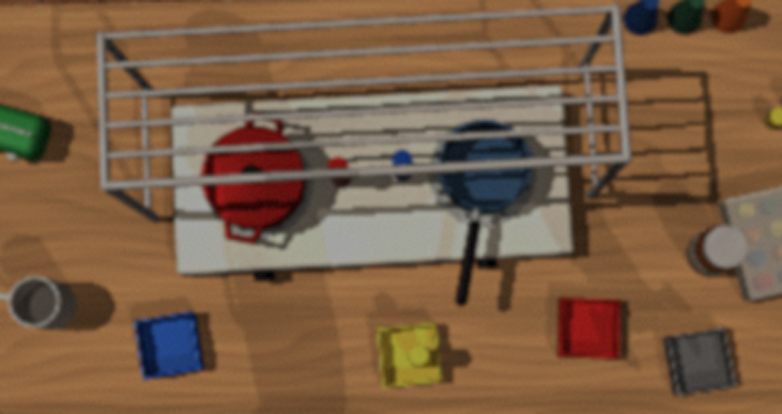

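View pics/scenecrop.png

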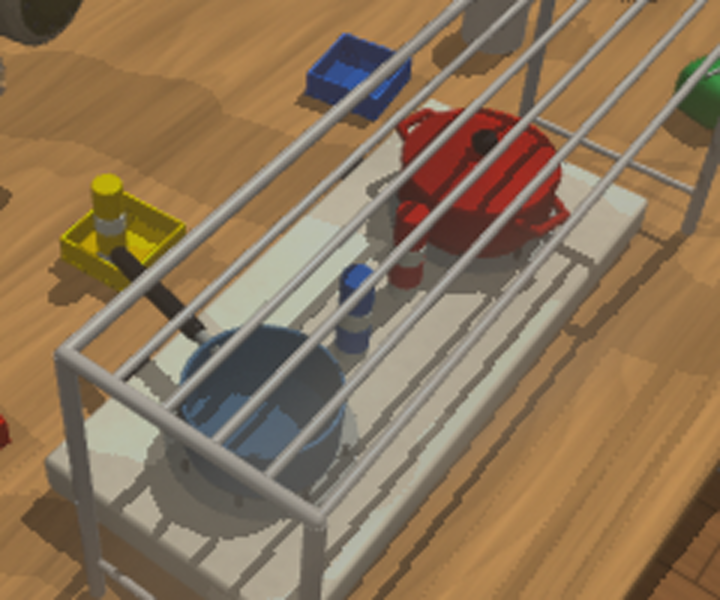

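The crops confirm it: the red-capped bottle stands nearer the casserole, the blue-capped one nearer the pan, and the red and blue trays are empty. Next I'll fit the hob, rack, pan and casserole.

```bash
python3 - <<'E'
from h import *
z=np.load('d0.npz')
for n in('top','scene'):
    d={k:z[n+'_'+k] for k in('image','depth','camera_matrix','origin','attitude')}
    P=cloud(d); hsv=cv2.cvtColor(d['image'],cv2.COLOR_RGB2HSV); ok=d['depth']>0
    x,y,h=P[...,0],P[...,1],P[...,2]
    m=ok&(abs(h-.055)<.012)&(x>.4)&(x<.85)&(abs(y)<.4)
    if n=='top': m&=hsv[...,1]<110
    pts=P[m][:,:2]; print(n,'hob n',len(pts),'z',np.median(h[m]))
    r=cv2.minAreaRect((pts*1000).astype(np.float32)); print('hob rect',r, )
    m=ok&(abs(h-.300)<.02)&(x>.4)&(x<.95)&(abs(y)<.45)
    pts=P[m]; print('rack n',len(pts),np.median(pts[:,2]))
    r=cv2.minAreaRect((pts[:,:2]*1000).astype(np.float32)); print('rack rect',r)
    # pan: blue-ish with z ~ .12
    H,S=hsv[...,0],hsv[...,1]
    m=ok&(H>95)&(H<128)&(S>60)&(h>.108)&(h<.13)&(x>.45)&(x<.8)&(y<-.05)&(y>-.3)
    from scipy.optimize import least_squares
    q=P[m][:,:2]; f=least_squares(lambda c:np.hypot(*(q-c).T)-.068,q.mean(0),loss='soft_l1',f_scale=.003); print('pan rim',len(q),f.x,np.std(f.fun))
    # handle dark, z .09-.13
    V=hsv[...,2]
    m=ok&(V<70)&(h>.095)&(h<.135)&(x>.3)&(x<.62)&(y<-.02)&(y>-.3)
    q=P[m]; 
    if len(q)>5:
        vx=cv2.fitLine(q[:,:2].astype(np.float32),cv2.DIST_HUBER,0,.01,.01).ravel(); print('handle',len(q),q.min(0),q.max(0),vx, np.degrees(np.arctan2(vx[1],vx[0])))
    m=ok&((H<6)|(H>172))&(S>130)&(h>.11)&(h<.15)&(x>.5)&(x<.78)&(y>.1)&(y<.3)
    q=P[m]; print('cass',len(q),q.min(0),q.max(0),cv2.minEnclosingCircle((q[:,:2]*1000).astype(np.float32)))
E
```

```text
top hob n 8437 z 0.05589005549856374
hob rect ((632.0252685546875, 22.043731689453125), (354.9842224121094, 690.0883178710938), 1.6145861148834229)
rack n 4420 0.30461781874758376
rack rect ((708.7421875, 23.73944091796875), (214.416259765625, 693.6144409179688), 1.5004240274429321)
pan rim 129 [ 0.65033791 -0.14669898] 0.0016569988467370646
handle 223 [ 0.44759502 -0.20295191  0.09517593] [ 0.61857866 -0.08846397  0.12798807] [ 0.97477114 -0.2232066   0.52962893 -0.12268718] -12.897441
cass 1203 [0.54764749 0.11856917 0.1124133 ] [0.72123825 0.26306476 0.14996232] ((636.624755859375, 189.6927490234375), 92.2927017211914)
scene hob n 10797 z 0.055430426478532246
hob rect ((660.1072998046875, 20.06182861328125), (307.6375732421875, 693.2501831054688), 1.794354796409607)
rack n 6445 0.3035110162204582
rack rect ((707.6415405273438, 22.96734619140625), (214.79185485839844, 694.5012817382812), 1.6816359758377075)
pan rim 65 [ 0.6502194 -0.1486155] 0.0018226460930537592
handle 262 [ 0.44616636 -0.20833937  0.09578391] [ 0.61987197 -0.09011916  0.12108777] [ 0.9946228   0.10356387  0.54458445 -0.11301546] 5.944431
cass 1214 [0.54315059 0.11468939 0.11060842] [0.73327094 0.2631254  0.14309268] ((636.7978515625, 187.78208923339844), 96.5138168334961)
```

```bash
python3 - <<'E'
from h import *
print(bot.grasp_offset,[a for a in dir(bot) if a[0]!='_'])
z=np.load('d0.npz')
d={k:z['top_'+k] for k in('image','depth','camera_matrix','origin','attitude')}
s={k:z['scene_'+k] for k in('image','depth','camera_matrix','origin','attitude')}
for n,dd,t,g in(('top',d,(297,225),(304,203)),('scene',s,(237,224),(254,237))):
    print(n,'tip',onz(dd,*t,.108)[:2],'grip',onz(dd,*g,.108)[:2])
print('blue mid scene',onz(s,316,243,.105)[:2],'red',onz(s,335,226,.105)[:2],'top',onz(d,276,164,.105)[:2],onz(d,246,167,.105)[:2])
for p in (10,20,30,35,40,45):
  for nm,g in(('red',(.648,.065,.12)),('blue',(.655,-.027,.12)),('tr',(.413,-.307,.069)),('tb',(.403,.334,.069)),('tr_hi',(.413,-.307,.16)),('out',(.50,.02,.16))):
    yw=np.arctan2(g[1],g[0]) if nm[0]=='t' else 0
    pr=np.radians(p); dx=np.array([np.cos(pr)*np.cos(yw),np.cos(pr)*np.sin(yw),-np.sin(pr)])
    q=bot.solve_ik(list(np.array(g)+.019*dx),[0,pr,yw]); print(p,nm,None if q is None else np.round(q,2))
E
```

```text
-0.0187 ['MotionError', 'grasp_offset', 'job_done', 'move_joints', 'move_linear', 'movep', 'pause', 'solve_ik']
top tip [ 0.43802448 -0.09710498] grip [ 0.51133682 -0.12277674]
scene tip [ 0.44205821 -0.10936904] grip [ 0.50862298 -0.11488165]
blue mid scene [ 0.64378328 -0.02524631] red [0.64680618 0.05663411] top [ 0.64704395 -0.03214842] [0.63934071 0.0698011 ]
10 red None
10 blue None
10 tr None
10 tb None
10 tr_hi None
10 out None
20 red None
20 blue None
20 tr None
20 tb None
20 tr_hi None
20 out None
30 red None
30 blue None
30 tr None
30 tb None
30 tr_hi None
30 out None
35 red [-0.04  0.24 -1.02 -0.66  0.03 -0.02]
35 blue [-0.25  0.24 -1.01 -0.63  0.21 -0.15]
35 tr None
35 tb None
35 tr_hi None
35 out None
40 red [-0.03  0.2  -0.95 -0.45  0.03 -0.02]
40 blue [-0.24  0.2  -0.93 -0.42  0.19 -0.16]
40 tr None
40 tb None
40 tr_hi None
40 out None
45 red [-0.03  0.18 -0.86 -0.25  0.02 -0.02]
45 blue [-0.24  0.18 -0.85 -0.23  0.17 -0.17]
45 tr None
45 tb None
45 tr_hi None
45 out None
```

```bash
python3 - <<'E'
from h import *
for p in (35,40,45,50,55,60):
  for nm,g in(('hobr',(.648,.065,.125)),('hobb',(.652,-.027,.125)),('r_up',(.648,.065,.14)),('r_out',(.54,.065,.14)),('r_outhi',(.52,.065,.22)),('tr',(.413,-.307,.075)),('tb',(.403,.334,.075)),('tr_hi',(.413,-.307,.2)),('tb_hi',(.403,.334,.2))):
    ok=[]
    for yd in range(-150,151,10):
      yw=np.radians(yd); pr=np.radians(p); dx=np.array([np.cos(pr)*np.cos(yw),np.cos(pr)*np.sin(yw),-np.sin(pr)])
      if bot.solve_ik(list(np.array(g)+.0187*dx),[0,pr,yw]) is not None: ok.append(yd)
    print(p,nm,ok)
E
```

```text
35 hobr [-120, -110, -100, -90, -80, -70, -60, -50, -40, -30, -20, -10, 0, 10, 20, 30, 40, 50, 60, 70, 80, 90, 100, 110, 120, 130]
35 hobb [-130, -120, -110, -100, -90, -80, -70, -60, -50, -40, -30, -20, -10, 0, 10, 20, 30, 40, 50, 60, 70, 80, 90, 100, 110, 120]
35 r_up [-120, -110, -100, -90, -80, -70, -60, -50, -40, -30, -20, -10, 0, 10, 20, 30, 40, 50, 60, 70, 80, 90, 100, 110, 120, 130]
35 r_out [-150, -140, -130, -120, -110, -100, -90, -80, -70, -60, -50, -40, 40, 50, 60, 70, 80, 90, 100, 110, 120, 130, 140, 150]
35 r_outhi [-150, -140, -130, -120, -110, -100, -90, -80, -70, -60, -50, -40, -30, 30, 40, 50, 60, 70, 80, 90, 100, 110, 120, 130, 140, 150]
35 tr [-150, -140, -130, -120, -110, -100, -90, 10, 20, 30, 40, 50, 60, 70, 80, 90, 100, 110, 120, 130, 140, 150]
35 tb [-150, -140, -130, -120, -110, -100, -90, -80, -70, -60, -50, -40, -30, -20, -10, 80, 90, 100, 110, 120, 130, 140, 150]
35 tr_hi [-150, -140, -130, -120, -110, -100, -90, -80, -10, 0, 10, 20, 30, 40, 50, 60, 70, 80, 90, 100, 110, 120, 130, 140, 150]
35 tb_hi [-150, -140, -130, -120, -110, -100, -90, -80, -70, -60,
[... 6160 characters left out ...]
 10, 20, 30, 40, 50, 60, 70, 80, 90, 100, 110, 120, 130, 140, 150]
60 tr [-150, -140, -130, -120, -110, -100, -90, -80, -70, -60, -50, -40, -30, -20, -10, 0, 10, 20, 30, 40, 50, 60, 70, 80, 90, 100, 110, 120, 130, 140, 150]
60 tb [-150, -140, -130, -120, -110, -100, -90, -80, -70, -60, -50, -40, -30, -20, -10, 0, 10, 20, 30, 40, 50, 60, 70, 80, 90, 100, 110, 120, 130, 140, 150]
60 tr_hi [-150, -140, -130, -120, -110, -100, -90, -80, -70, -60, -50, -40, -30, -20, -10, 0, 10, 20, 30, 40, 50, 60, 70, 80, 90, 100, 110, 120, 130, 140, 150]
60 tb_hi [-150, -140, -130, -120, -110, -100, -90, -80, -70, -60, -50, -40, -30, -20, -10, 0, 10, 20, 30, 40, 50, 60, 70, 80, 90, 100, 110, 120, 130, 140, 150]
```

```bash
python3 - <<'E'
from h import *
from scipy.optimize import least_squares
z=np.load('d0.npz')
for nm,c0 in(('red',(.648,.064)),('blue',(.652,-.027)),('yellow',(.382,-.045))):
  A=[]
  for n in('top','scene'):
    d={k:z[n+'_'+k] for k in('image','depth','camera_matrix','origin','attitude')}
    P=cloud(d); q=P[(np.hypot(P[...,0]-c0[0],P[...,1]-c0[1])<.03)&(P[...,2]<.18)&(P[...,2]>(.085 if nm!='yellow' else .05))]
    zt=np.percentile(q[:,2],90)
    top=q[q[:,2]>zt-.012]; side=q[(q[:,2]<zt-.012)]
    print(nm,n,len(q),'ztop',round(zt,3),'top pts',len(top),top.min(0).round(3),top.max(0).round(3),'side',len(side))
    if len(side)>10:
        f=least_squares(lambda c:np.hypot(*(side[:,:2]-c).T)-.015,c0,loss='soft_l1',f_scale=.002); print('  side fit',f.x.round(4),np.median(abs(f.fun)).round(4))
E
```

```text
red top 62 ztop 0.159 top pts 41 [0.643 0.053 0.149] [0.661 0.08  0.161] side 21
  side fit [0.6464 0.0665] 0.0003
red scene 206 ztop 0.156 top pts 87 [0.627 0.048 0.144] [0.654 0.078 0.159] side 119
  side fit [0.6423 0.0656] 0.0007
blue top 63 ztop 0.158 top pts 53 [ 0.647 -0.039  0.148] [ 0.668 -0.012  0.165] side 10
blue scene 216 ztop 0.156 top pts 72 [ 0.637 -0.043  0.145] [ 0.666 -0.015  0.158] side 144
  side fit [ 0.6499 -0.0272] 0.0007
yellow top 63 ztop 0.109 top pts 57 [ 0.363 -0.056  0.098] [ 0.389 -0.029  0.112] side 6
yellow scene 193 ztop 0.105 top pts 86 [ 0.359 -0.06   0.093] [ 0.387 -0.03   0.108] side 107
  side fit [ 0.3713 -0.044 ] 0.0009
```

```bash
cat >> h.py <<'E'
def pose(g,p,yd):
    pr,yw=np.radians(p),np.radians(yd)
    dx=np.array([np.cos(pr)*np.cos(yw),np.cos(pr)*np.sin(yw),-np.sin(pr)])
    return list(np.array(g)+.0187*dx),[0,pr,yw]
def lin(g,p=50,yd=0,v=.15):
    a,b=pose(g,p,yd); bot.move_linear(a,b,max_speed=v)
def mj(g,p=50,yd=0): bot.movep(*pose(g,p,yd))
E
python3 - <<'E'
from h import *
claw.gripper_to(.042,30)
mj((.50,.0655,.22)); st()
lin((.55,.0655,.127)); st()
lin((.61,.0655,.127),v=.1); st()
snap('wrist','w1'); snap('scene','s1')
st()
E
```

```text
t 4.72 p [0.5125 0.0649 0.206 ] r [-0.     0.872 -0.001] gap 0.0422 F [-0.1 -1.2 -0.1] q [-0.05 -0.28 -0.89  0.26  0.03 -0.03]
t 5.57 p [0.5622 0.0653 0.113 ] r [ 0.     0.872 -0.   ] gap 0.0418 F [-0.1 -0.2  0.5] q [-0.04 -0.01 -0.96 -0.08  0.03 -0.03]
t 6.32 p [0.6213 0.0656 0.1122] r [0.    0.874 0.   ] gap 0.0422 F [ 0.2 -0.   0. ] q [-0.03  0.1  -0.85 -0.07  0.02 -0.03]
t 6.42 p [0.621  0.0656 0.1122] r [0.    0.874 0.   ] gap 0.0416 F [0.1 0.2 0.4] q [-0.03  0.1  -0.85 -0.07  0.02 -0.03]
```

View pics/w1.png

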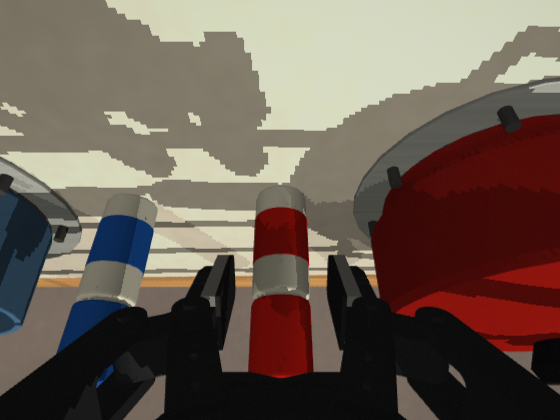

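View pics/s1.png

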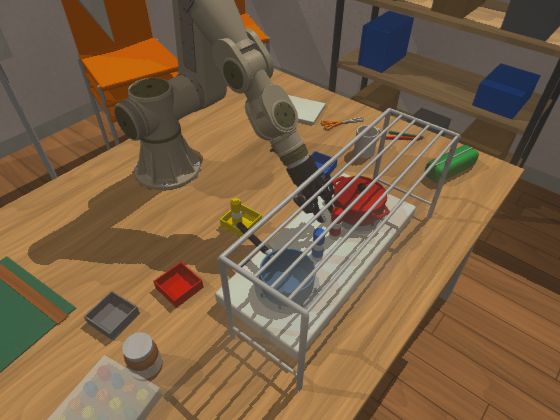

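The bottle is centred between the pads (column 281 against a pad mid-point of 280), and the casserole is clear on the right.

```bash
python3 - <<'E'
from h import *
lin((.6445,.0655,.127),v=.06); o=st()
claw.gripper_to(.0,30); o=st()
snap('wrist','w2')
lin((.6445,.0655,.147),v=.08); st()
snap('wrist','w3')
E
python3 -c "
import cv2,numpy as np
cv2.imwrite('pics/w23.png',np.hstack([cv2.resize(cv2.imread(f'pics/w{i}.png'),(400,300)) for i in(2,3)]))"
```

```text
t 7.14 p [0.6562 0.0655 0.1121] r [0.    0.874 0.   ] gap 0.0420 F [-0.6 -1.3  0.1] q [-0.03  0.16 -0.77 -0.06  0.02 -0.02]
t 7.39 p [0.656  0.0655 0.1124] r [-0.     0.873  0.   ] gap 0.0293 F [ 0.4  0.4 -0.1] q [-0.03  0.16 -0.77 -0.06  0.02 -0.02]
t 7.84 p [0.6569 0.0655 0.1334] r [-0.     0.871 -0.   ] gap 0.0296 F [ 0.1 -0.9 -0.1] q [-0.03  0.12 -0.75  0.    0.02 -0.02]
```

View pics/w23.png

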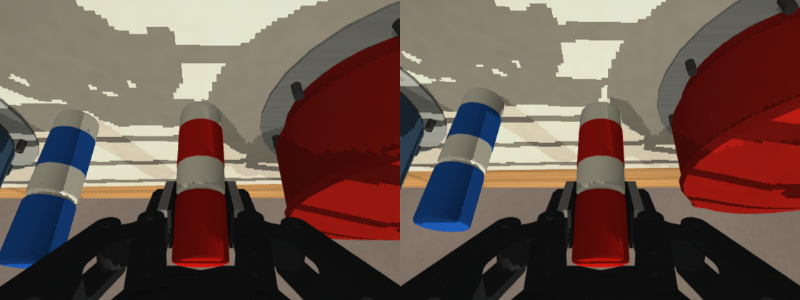

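```bash
python3 - <<'E'
from h import *
lin((.51,.0655,.147),v=.15)
lin((.48,.03,.24),v=.15); st()
mj((.413,-.307,.22),50,-8); st()
lin((.413,-.307,.10),50,-8); st()
lin((.413,-.307,.0775),50,-8,v=.03); st()
snap('wrist','w4');snap('scene','s4')
E
python3 -c "
import cv2,numpy as np
a=cv2.imread('pics/s4.png')[180:360,60:300]
cv2.imwrite('pics/w44.png',np.hstack([cv2.resize(cv2.imread('pics/w4.png'),(400,300)),cv2.resize(a,(400,300))]))"
```

```text
t 9.78 p [0.4919 0.03   0.2248] r [0.    0.874 0.   ] gap 0.0291 F [-0.4  0.7 -0.9] q [-0.17 -0.36 -0.88  0.36  0.11 -0.13]
t 11.08 p [ 0.4251 -0.3077  0.2051] r [ 0.002  0.873 -0.137] gap 0.0291 F [ 1.2  0.5 -1.1] q [-1.1  -0.14 -0.74  0.52  0.55 -0.83]
t 12.03 p [ 0.4255 -0.3087  0.0864] r [-0.001  0.872 -0.14 ] gap 0.0290 F [-0.  -0.   0.4] q [-1.1   0.04 -0.94  0.14  0.55 -0.83]
t 12.93 p [ 0.425  -0.3087  0.0632] r [-0.     0.873 -0.14 ] gap 0.0292 F [-0.5 -0.3 -0.7] q [-1.1   0.09 -0.97  0.06  0.55 -0.83]
```

View pics/w44.png

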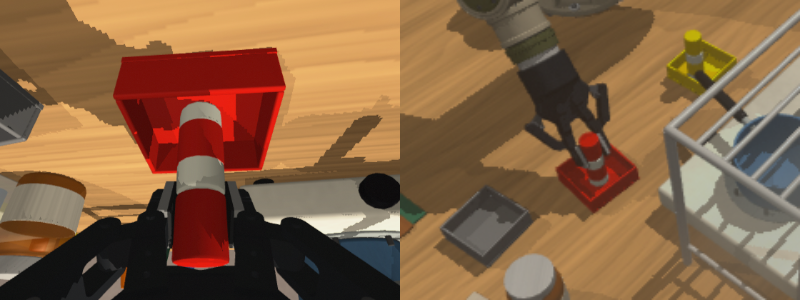

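The bottle is upright, inside the red tray and roughly centred. I'll set it down, release it, then fetch the blue one.

```bash
python3 - <<'E'
from h import *
lin((.413,-.307,.0762),50,-8,v=.02); st()
claw.gripper_to(.042,30); 
lin((.35,-.30,.155),50,-8,v=.15); st()
snap('scene','s5')
yb=-.026
mj((.49,yb+.02,.23)); st()
lin((.55,yb,.127)); lin((.612,yb,.127),v=.1); st()
snap('wrist','w5')
E
python3 -c "
import cv2,numpy as np
a=cv2.imread('pics/s5.png')[180:360,60:300]
cv2.imwrite('pics/w55.png',np.hstack([cv2.resize(cv2.imread('pics/w5.png'),(400,300)),cv2.resize(a,(400,300))]))"
```

```text
t 13.28 p [ 0.4249 -0.3087  0.0619] r [-0.     0.873 -0.14 ] gap 0.0291 F [-0.7  0.3 -0.8] q [-1.1   0.09 -0.97  0.06  0.55 -0.83]
t 14.39 p [ 0.3619 -0.3017  0.1405] r [-0.     0.873 -0.14 ] gap 0.0420 F [-0.3  0.7 -0.6] q [-1.26 -0.13 -0.9   0.45  0.62 -1.01]
t 15.71 p [ 0.5018 -0.0063  0.215 ] r [ 0.     0.874 -0.   ] gap 0.0422 F [-0.1 -0.3  0.1] q [-0.28 -0.33 -0.88  0.34  0.18 -0.22]
t 17.43 p [ 0.6233 -0.0257  0.1122] r [0.    0.874 0.001] gap 0.0422 F [ 0.5 -0.3  0.8] q [-0.25  0.09 -0.85 -0.05  0.16 -0.19]
```

View pics/w55.png

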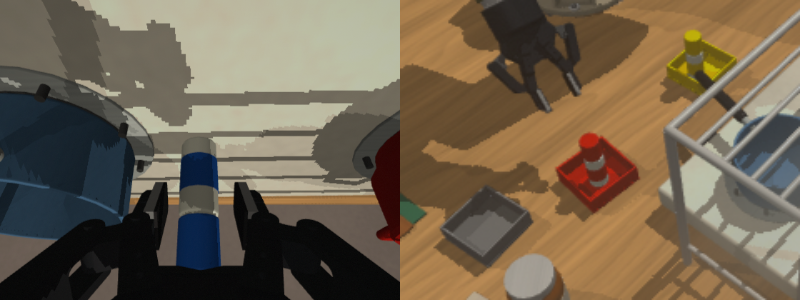

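The red bottle stands in its tray, and the blue bottle is centred between the pads (199 against 200).

```bash
python3 - <<'E'
from h import *
yb=-.026
lin((.6505,yb,.127),v=.06); st()
claw.gripper_to(.0,30); o=st()
lin((.6505,yb,.147),v=.08)
lin((.51,yb+.005,.147)); lin((.48,.03,.24)); st()
mj((.403,.334,.22),50,8)
lin((.403,.334,.10),50,8); lin((.403,.334,.0775),50,8,v=.03); st()
snap('wrist','w6');snap('scene','s6')
E
python3 -c "
import cv2,numpy as np
a=cv2.imread('pics/s6.png')[100:280,210:450]
cv2.imwrite('pics/w66.png',np.hstack([cv2.resize(cv2.imread('pics/w6.png'),(400,300)),cv2.resize(a,(400,300))]))"
```

```text
t 18.27 p [ 0.6622 -0.0258  0.1122] r [0.    0.874 0.   ] gap 0.0416 F [-0.9  0.8 -0.4] q [-0.23  0.16 -0.76 -0.04  0.14 -0.17]
t 18.52 p [ 0.662  -0.0259  0.1124] r [0.    0.873 0.   ] gap 0.0291 F [-0.3  0.6 -1.6] q [-0.23  0.16 -0.76 -0.04  0.14 -0.17]
t 20.89 p [0.4918 0.03   0.2248] r [0.    0.874 0.   ] gap 0.0293 F [ 0.2 -0.1 -1.1] q [-0.17 -0.36 -0.88  0.36  0.11 -0.13]
t 23.94 p [0.415  0.3358 0.0632] r [0.    0.873 0.14 ] gap 0.0293 F [-0.4 -0.6 -1.2] q [ 0.73  0.11 -0.99 -0.14 -0.37  0.48]
```

View pics/w66.png

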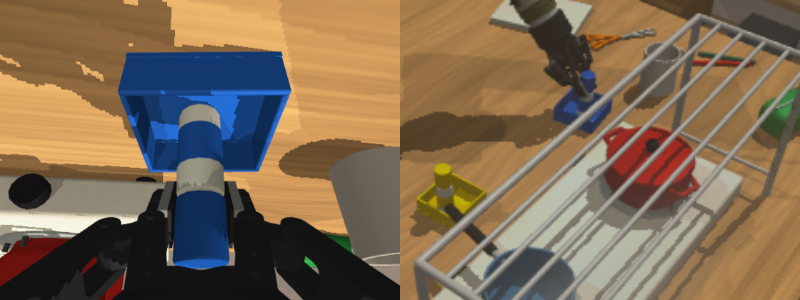

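The blue bottle is upright in the blue tray. I'll release it, retreat, and measure the handle.

```bash
python3 - <<'E'
from h import *
lin((.403,.334,.0762),50,8,v=.02)
claw.gripper_to(.042,30)
lin((.335,.325,.155),50,8)
d=snap('top','t7'); s=snap('scene','s7'); st()
np.savez('d7.npz',**{('top_'+k):np.array(v) for k,v in d.items()},**{('scene_'+k):np.array(v) for k,v in s.items()})
for n,dd in(('top',d),('scene',s)):
    P=cloud(dd);V=dd['image'].max(-1);S=dd['image'].max(-1).astype(int)-dd['image'].min(-1)
    x,y,h=P[...,0],P[...,1],P[...,2]
    m=(V<75)&(S<30)&(h>.10)&(h<.13)&(x>.42)&(x<.575)&(y>-.19)&(y<-.06)
    q=P[m]; v,u=np.nonzero(m)
    l=cv2.fitLine(q[:,:2].astype(np.float32),cv2.DIST_HUBER,0,.01,.01).ravel()
    print(n,len(q),q.min(0).round(3),q.max(0).round(3),'ang',np.degrees(np.arctan2(-l[1]*np.sign(l[0]),-abs(l[0]))),'y at x=.648',l[3]+l[1]/l[0]*(.648-l[2]),'at .5',l[3]+l[1]/l[0]*(.5-l[2]))
    m=np.median(q[:,2]);print('z',m)
im=cv2.resize(d['image'][120:260,150:420,::-1],None,fx=2.9,fy=2.9); cv2.imwrite('pics/t7c.png',im)
E
```

```text
t 25.52 p [0.3469 0.3263 0.1398] r [-0.001  0.874  0.138] gap 0.0421 F [-0.2  0.  -0.7] q [ 0.85 -0.13 -0.94  0.2  -0.43  0.58]
top 150 [ 0.45  -0.138  0.109] [ 0.568 -0.104  0.13 ] ang 168.05586 y at x=.648 -0.1484314 at .5 -0.11712385
z 0.1161862267834799
scene 172 [ 0.448 -0.14   0.105] [ 0.566 -0.107  0.12 ] ang 169.07753 y at x=.648 -0.15027751 at .5 -0.121717
z 0.115559577640095
```

View pics/t7c.png

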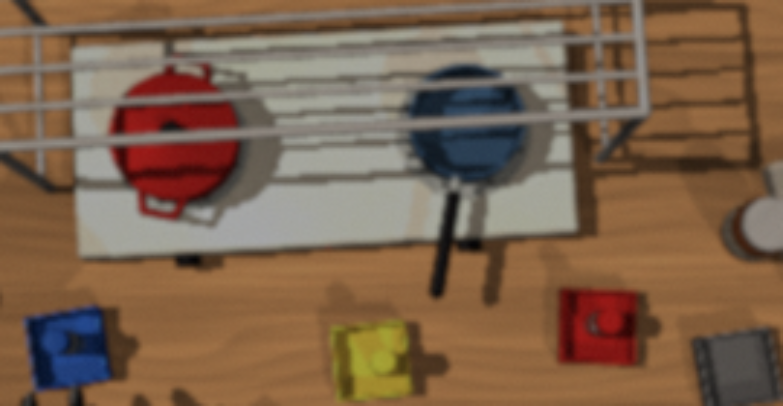

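```bash
cat > push.py <<'E'
from h import *
c=np.array([.649,-.149]); W=.0145; 
def tcp(th,rho,gap,p,psi,zc=.1085,w=W):
    t=np.radians(th); u=np.array([np.cos(t),np.sin(t)]); n=np.array([-np.sin(t),np.cos(t)])
    C=c+rho*u+(.009+gap)*n
    f=.011*np.sin(np.radians(p)); zz=zc-.011*np.cos(np.radians(p))
    a=np.radians(psi); fw=np.array([np.cos(a),np.sin(a)]); lf=np.array([-np.sin(a),np.cos(a)])
    T=C-w*lf-f*fw
    return [T[0],T[1],zz],[0,np.radians(p),a]
def yawp(th): return float(np.interp(th,[91,168],[-5,50]))
E
python3 - <<'E'
from push import *
for p in(35,38,40,42,45):
    r=[]
    for th in range(92,173,8):
        P,O=tcp(th,.15,0,p,yawp(th)); q=bot.solve_ik(P,O); r.append((th,q is not None))
    print(p,r); 
p=45
for th in range(92,173,16):
    P,O=tcp(th,.15,0,p,yawp(th)); print(th,np.round(P,3),round(yawp(th)),np.round(bot.solve_ik(P,O),2))
P,O=tcp(168.5,.15,.03,p,50); print(P,bot.solve_ik(P,O))
E
```

```text
35 [(92, False), (100, False), (108, False), (116, False), (124, False), (132, False), (140, True), (148, True), (156, True), (164, True), (172, True)]
38 [(92, False), (100, False), (108, False), (116, False), (124, False), (132, True), (140, True), (148, True), (156, True), (164, True), (172, True)]
40 [(92, False), (100, False), (108, False), (116, False), (124, False), (132, True), (140, True), (148, True), (156, True), (164, True), (172, True)]
42 [(92, True), (100, False), (108, False), (116, False), (124, True), (132, True), (140, True), (148, True), (156, True), (164, True), (172, True)]
45 [(92, True), (100, True), (108, True), (116, True), (124, True), (132, True), (140, True), (148, True), (156, True), (164, True), (172, True)]
92 [ 0.626 -0.013  0.101] -4 [-0.19  0.13 -0.95 -0.29  0.08 -0.08]
108 [ 0.588 -0.024  0.101] 7 [-0.35  0.07 -1.01 -0.23  0.33 -0.34]
124 [ 0.555 -0.046  0.101] 19 [-0.53  0.05 -0.98 -0.04  0.56 -0.68]
140 [ 0.529 -0.076  0.101] 30 [-0.69  0.11 -0.85  0.28  0.72 -1.09]
156 [ 0.512 -0.112  0.101] 41 [-0.81  0.23 -0.66  0.64  0.78 -1.51]
172 [ 0.505 -0.152  0.101] 50 [-0.87  0.37 -0.47  0.91  0.77 -1.81]
[np.float64(0.5003438750354375), np.float64(-0.1725907210827043), np.float64(0.10072182540694798)] [-0.90678441  0.39024709 -0.43183944  0.95296316  0.76393767 -1.86173707]
```

```bash
python3 - <<'E'
from push import *
p=45
lin((.345,.32,.25),50,8)
claw.gripper_to(0,30)
P,O=tcp(168.5,.15,.03,p,50)
bot.movep([P[0]-.02,P[1]-.02,.24],O); st()
bot.move_linear(P,O,max_speed=.15); st()
P,O=tcp(168.5,.15,.008,p,50); bot.move_linear(P,O,max_speed=.08); st()
d=snap('scene','s8'); snap('wrist','w8')
im=cv2.resize(d['image'][150:330,170:410,::-1],(400,300)); w=cv2.resize(cv2.imread('pics/w8.png'),(400,300)); cv2.imwrite('pics/w88.png',np.hstack([w,im]))
E
```

```text
t 28.93 p [ 0.4805 -0.1918  0.24  ] r [0.    0.786 0.874] gap -0.0002 F [-0.7  1.2 -0.8] q [-0.96  0.27 -0.23  1.33  0.75 -1.94]
t 30.02 p [ 0.5007 -0.1728  0.1014] r [-0.002  0.786  0.872] gap -0.0000 F [0.  1.  0.5] q [-0.91  0.39 -0.43  0.95  0.76 -1.86]
t 30.45 p [ 0.5048 -0.1507  0.1011] r [-0.001  0.786  0.873] gap 0.0000 F [ 0.4 -0.4  0.1] q [-0.87  0.36 -0.47  0.91  0.77 -1.81]
```

View pics/w88.png

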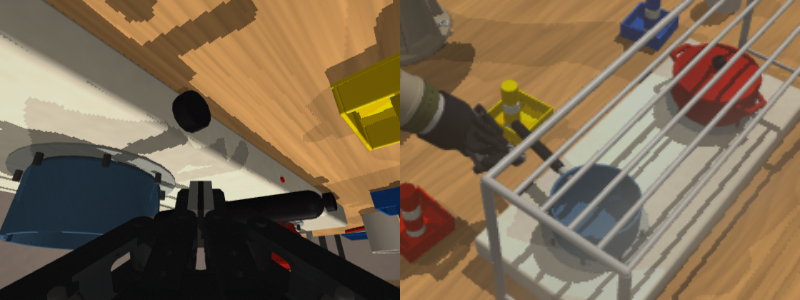

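The handle lies just ahead of the closed fingertips, with no contact. Next comes the first part of the sweep.

```bash
python3 - <<'E'
from push import *
for th in (162,154,146,138,130):
    P,O=tcp(th,.15,0,45,yawp(th)); bot.move_linear(P,O,max_speed=.07); o=telemetry.get_obs(); print(th,np.round(o['ft_force'],1))
st()
d=snap('scene','s9'); snap('wrist','w9')
im=cv2.resize(d['image'][150:330,170:410,::-1],(400,300)); w=cv2.resize(cv2.imread('pics/w9.png'),(400,300)); cv2.imwrite('pics/w99.png',np.hstack([w,im]))
E
```

```text
162 [-0.4 -1.   0.5]
154 [ 0.8 -0.6 -0.2]
146 [ 1.2  0.2 -0.1]
138 [-0.3 -0.7  0.1]
130 [ 0.1 -0.8 -0.6]
t 32.78 p [ 0.5443 -0.0565  0.1007] r [-0.     0.786  0.401] gap -0.0001 F [ 0.1 -0.8 -0.6] q [-0.59  0.06 -0.94  0.07  0.63 -0.83]
```

View pics/w99.png

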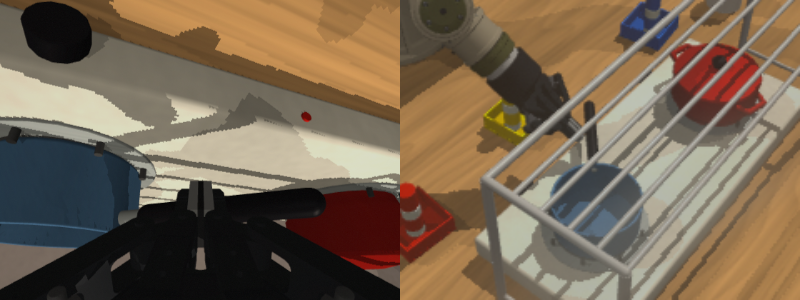

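The handle is turning as intended and the pan stays flat. I'll continue to just short of the target and measure.

```bash
cat >> push.py <<'E'
def handle(dd):
    P=cloud(dd);V=dd['image'].max(-1);S=dd['image'].max(-1).astype(int)-dd['image'].min(-1)
    x,y,h=P[...,0],P[...,1],P[...,2]
    m=(V<80)&(S<30)&(h>.104)&(h<.125)&(x>.59)&(x<.70)&(y>-.068)&(y<.065)
    q=P[m]
    if len(q)<15: print('few',len(q)); return
    l=cv2.fitLine(q[:,:2].astype(np.float32),cv2.DIST_HUBER,0,.01,.01).ravel()
    v=l[:2]*np.sign(l[1]); print('handle',len(q),q.min(0).round(3),q.max(0).round(3),'ang %.1f'%np.degrees(np.arctan2(v[1],v[0])),'x at pan y %.4f'%(l[2]+v[0]/v[1]*(c[1]-l[3])))
    a=q[:,:2]-c; print('  ang from centre %.1f'%np.degrees(np.median(np.arctan2(a[:,1],a[:,0]))))
E
python3 - <<'E'
from push import *
for th in (122,114,106,99):
    P,O=tcp(th,.15,0,45,yawp(th)); bot.move_linear(P,O,max_speed=.07); o=telemetry.get_obs(); print(th,np.round(o['ft_force'],1))
st()
d=snap('scene','s10'); handle(d); w=snap('wrist','w10'); t=snap('top','t10'); handle(t)
im=cv2.resize(d['image'][150:330,170:410,::-1],(400,300)); w=cv2.resize(cv2.imread('pics/w10.png'),(400,300)); cv2.imwrite('pics/w1010.png',np.hstack([w,im]))
E
```

```text
122 [ 0.8 -0.1 -0.3]
114 [-1.   0.3  0.6]
106 [-0.4 -0.1 -0.3]
99 [0.7 0.1 0.6]
t 34.58 p [ 0.6089 -0.0168  0.1006] r [-0.     0.786  0.014] gap -0.0001 F [0.7 0.1 0.6] q [-0.25  0.1  -0.98 -0.28  0.19 -0.19]
handle 255 [ 0.596 -0.066  0.106] [0.639 0.057 0.122] ang 99.1 x at pan y 0.6450
  ang from centre 100.5
handle 197 [ 0.598 -0.066  0.105] [0.639 0.056 0.125] ang 99.5 x at pan y 0.6452
  ang from centre 100.7
```

View pics/w1010.png

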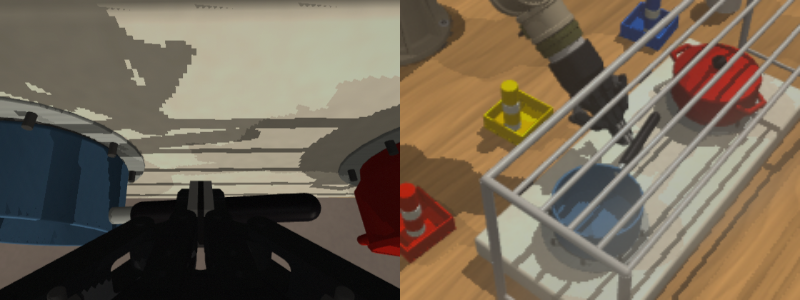

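The handle is at about 99.3° and the target is about 91.7°. I'll finish the push, back off and measure.

```bash
python3 - <<'E'
from push import *
for th in (95,91.8):
    P,O=tcp(th,.15,0,45,-4); bot.move_linear(P,O,max_speed=.05); o=telemetry.get_obs(); print(th,np.round(o['ft_force'],1))
P,O=tcp(91.8,.15,.05,45,-4); bot.move_linear(P,O,max_speed=.1); st()
s=snap('scene','s11'); t=snap('top','t11'); handle(s);handle(t)
from scipy.optimize import least_squares
for n,d in(('scene',s),('top',t)):
    P=cloud(d);hsv=cv2.cvtColor(d['image'],cv2.COLOR_RGB2HSV);H,S=hsv[...,0],hsv[...,1];x,y,h=P[...,0],P[...,1],P[...,2]
    m=(H>95)&(H<128)&(S>60)&(h>.108)&(h<.13)&(x>.45)&(x<.8)&(y<-.05)&(y>-.3)
    q=P[m]; f=least_squares(lambda c:np.hypot(*(q[:,:2]-c).T)-.068,q[:,:2].mean(0),loss='soft_l1',f_scale=.003); print('pan',f.x.round(4),'z',np.percentile(q[:,2],[50,97]).round(4))
    m=((H<6)|(H>172))&(S>130)&(h>.11)&(h<.15)&(x>.5)&(x<.78)&(y>.1)&(y<.3); q=P[m]; print('cass',cv2.minEnclosingCircle((q[:,:2]*1000).astype(np.float32)))
im=cv2.resize(s['image'][150:330,170:410,::-1],(400,300)); w=cv2.resize(t['image'][120:255,170:350,::-1],(400,300)); cv2.imwrite('pics/w1111.png',np.hstack([w,im]))
E
```

```text
95 [-0.2 -1.2 -0. ]
91.8 [ 0.1 -0.5 -0.3]Traceback (most recent call last):
  File "<stdin>", line 4, in <module>
cell.MotionError: the arm cannot follow that straight line within its joint ranges
```

```bash
cat > chk.py <<'E'
from push import *
from scipy.optimize import least_squares
def chk():
  s=snap('scene','s11'); t=snap('top','t11'); handle(s);handle(t)
  for n,d in(('scene',s),('top',t)):
    P=cloud(d);hsv=cv2.cvtColor(d['image'],cv2.COLOR_RGB2HSV);H,S=hsv[...,0],hsv[...,1];x,y,h=P[...,0],P[...,1],P[...,2]
    m=(H>95)&(H<128)&(S>60)&(h>.108)&(h<.13)&(x>.45)&(x<.8)&(y<-.05)&(y>-.3)
    q=P[m]; f=least_squares(lambda c:np.hypot(*(q[:,:2]-c).T)-.068,q[:,:2].mean(0),loss='soft_l1',f_scale=.003); print('pan',f.x.round(4),'z',np.percentile(q[:,2],[50,97]).round(4))
    m=((H<6)|(H>172))&(S>130)&(h>.11)&(h<.15)&(x>.5)&(x<.78)&(y>.1)&(y<.3); q=P[m]; print('cass',cv2.minEnclosingCircle((q[:,:2]*1000).astype(np.float32)))
  im=cv2.resize(s['image'][150:330,170:410,::-1],(400,300)); w=cv2.resize(t['image'][120:255,170:350,::-1],(400,300)); cv2.imwrite('pics/w1111.png',np.hstack([w,im]))
E
python3 - <<'E'
from chk import *
bot.move_linear([.572,-.014,.118],[0,np.radians(52),np.radians(-4)],max_speed=.1); st()
chk()
E
```

```text
t 36.12 p [ 0.5724 -0.0141  0.1182] r [-0.     0.906 -0.07 ] gap -0.0003 F [ 0.3 -0.6 -0.4] q [-0.21 -0.01 -0.91  0.01  0.09 -0.11]
handle 85 [ 0.63  -0.065  0.106] [0.652 0.056 0.121] ang 99.9 x at pan y 0.6678
  ang from centre 93.6
handle 59 [ 0.632 -0.066  0.106] [0.642 0.059 0.124] ang 92.4 x at pan y 0.6426
  ang from centre 94.8
pan [ 0.6507 -0.1467] z [0.1205 0.1228]
cass ((639.3118896484375, 195.40231323242188), 97.31355285644531)
pan [ 0.6512 -0.1449] z [0.1191 0.1267]
cass ((638.513671875, 188.32586669921875), 93.00348663330078)
```

View pics/w1111.png

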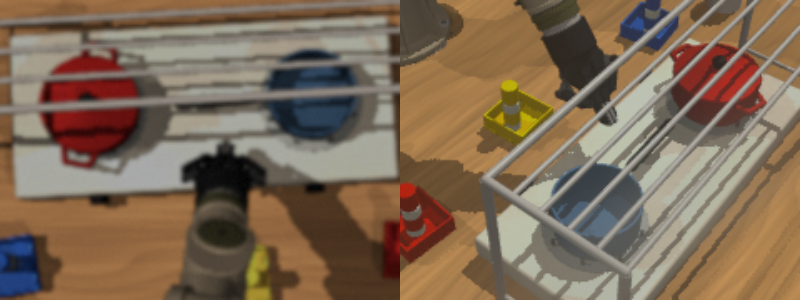

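The rack bars hide part of the handle in both fixed views and the estimates disagree (92 to 100°). I'll use the wrist camera's depth instead.

```bash
python3 - <<'E'
from push import *
w=snap('wrist','w12'); st()
np.savez('w12.npz',**{k:np.array(v) for k,v in w.items()})
P=cloud(w); x,y,h=P[...,0],P[...,1],P[...,2]; V=w['image'].max(-1).astype(int)
m=(V<70)&(w['depth']>0)&(h>.085)&(h<.13)&(x>.60)&(x<.70)&(y>-.09)&(y<.08)
q=P[m]; print(len(q),q.min(0).round(3),q.max(0).round(3))
# fit cylinder axis: level line x=a+b*y, z=zc, r=.009
from scipy.optimize import least_squares
def res(p):
    b=p[1]; dx=(q[:,0]-p[0]-b*(q[:,1]))/np.sqrt(1+b*b); return np.hypot(dx,q[:,2]-p[2]-p[3]*q[:,1])-.009
f=least_squares(res,[.645,0,.108,0],loss='soft_l1',f_scale=.001); a,b,zc,sl=f.x
print('axis x0,b,z,slope',f.x.round(4),'angle',90-np.degrees(np.arctan(b)),'x at pan y -.148:',a+b*-.148,'med res',np.median(abs(f.fun)))
E
```

```text
t 36.27 p [ 0.5719 -0.0139  0.1174] r [ 0.     0.908 -0.07 ] gap 0.0001 F [-0.3  0.2  0.3] q [-0.21 -0.01 -0.91  0.01  0.09 -0.11]
4239 [ 0.612 -0.09   0.085] [0.663 0.062 0.12 ]
axis x0,b,z,slope [ 0.6261 -0.0439  0.1078  0.0674] angle 92.51153373427404 x at pan y -.148: 0.6325455031085332 med res 0.002132351190001741
```

View pics/w12.png

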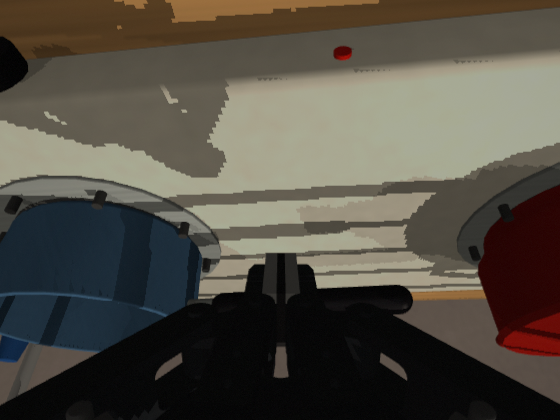

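```bash
python3 - <<'E'
from push import *
from scipy.optimize import least_squares
z=np.load('w12.npz'); w={k:z[k] for k in z.files}
P=cloud(w); V=w['image'].max(-1).astype(int); v,u=np.mgrid[:420,:560]
m=(V<70)&(((u>322)&(u<404)&(v>284)&(v<312))|((u>216)&(u<244)&(v>293)&(v<310)))&(P[...,0]>.61)&(P[...,2]>.09)
q=P[m]; print(len(q),q.min(0).round(3),q.max(0).round(3))
for sub,nm in((q,'all'),(q[q[:,1]>-.02],'outer')):
    def res(p):
        return np.hypot((sub[:,0]-p[0]-p[1]*sub[:,1])/np.sqrt(1+p[1]**2),sub[:,2]-p[2]-p[3]*sub[:,1])-.009
    f=least_squares(res,[.645,0,.108,0],loss='soft_l1',f_scale=.001); a,b=f.x[:2]
    print(nm,f.x.round(4),'angle',(90-np.degrees(np.arctan(b))).round(2),'x at -.148',(a-b*.148).round(4),'res',np.median(abs(f.fun)).round(5))
# hob plane and far hob edge direction
hsv=cv2.cvtColor(w['image'],cv2.COLOR_RGB2HSV)
print('hob top z',np.median(P[(hsv[...,2]>170)&(hsv[...,1]<60)&(v>100)&(v<250)][:,2]))
E
```

```text
2095 [ 0.629 -0.061  0.1  ] [0.641 0.057 0.117]
all [ 0.6258 -0.0512  0.1079  0.0344] angle 92.93 x at -.148 0.6334 res 0.00118
outer [ 0.6424 -0.0545  0.1084  0.0017] angle 93.12 x at -.148 0.6505 res 0.00036
hob top z 0.05547940318388393
```

The outer-handle fit is clean: level, z 0.108, through the pan centre and at 93.1°. The target is about 91.7°, so I'll nudge it 1.4° more.

```bash
python3 - <<'E'
from push import *
from scipy.optimize import least_squares
P,O=tcp(93,.15,.003,45,-4); bot.move_linear(P,O,max_speed=.1)
P,O=tcp(90.4,.15,0,45,-4); bot.move_linear(P,O,max_speed=.03); st()
bot.move_linear([.572,-.014,.118],[0,np.radians(52),np.radians(-4)],max_speed=.1)
w=snap('wrist','w13'); st()
P=cloud(w); V=w['image'].max(-1).astype(int); v,u=np.mgrid[:420,:560]
m=(V<70)&(((u>322)&(u<404)&(v>282)&(v<318)))&(P[...,0]>.625)&(P[...,2]>.09)
sub=P[m]; print(len(sub),sub.min(0).round(3),sub.max(0).round(3))
def res(p): return np.hypot((sub[:,0]-p[0]-p[1]*sub[:,1])/np.sqrt(1+p[1]**2),sub[:,2]-p[2]-p[3]*sub[:,1])-.009
f=least_squares(res,[.645,0,.108,0],loss='soft_l1',f_scale=.001); a,b=f.x[:2]
print(f.x.round(4),'angle',(90-np.degrees(np.arctan(b))).round(2),'x at -.148',(a-b*.148).round(4),'res',np.median(abs(f.fun)).round(5))
# retreat clear
bot.move_linear([.48,-.014,.20],[0,np.radians(52),np.radians(-4)],max_speed=.15)
bot.move_linear([.40,.10,.30],[0,np.radians(60),np.radians(10)],max_speed=.2); st()
s=snap('scene','s14');t=snap('top','t14')
im=cv2.resize(s['image'][130:370,90:410,::-1],(400,300)); w=cv2.resize(t['image'][115:265,160:360,::-1],(400,300)); cv2.imwrite('pics/f14.png',np.hstack([w,im]))
E
```

```text
t 37.41 p [ 0.6306 -0.013   0.1011] r [-0.     0.785 -0.07 ] gap 0.0001 F [0.1 0.3 0.3] q [-0.19  0.13 -0.94 -0.29  0.08 -0.08]
t 38.22 p [ 0.5722 -0.014   0.1179] r [-0.     0.907 -0.07 ] gap -0.0001 F [ 0.9 -0.1 -0. ] q [-0.21 -0.01 -0.91  0.01  0.09 -0.11]
1691 [0.633 0.008 0.1  ] [0.645 0.059 0.118]
[ 0.6461 -0.0309  0.1086 -0.0026] angle 91.77 x at -.148 0.6507 res 0.00037
t 40.20 p [0.3999 0.0998 0.2987] r [0.    1.049 0.175] gap -0.0000 F [ 0.6  0.4 -0.2] q [-0.02 -0.46 -0.64  0.88  0.1  -0.17]
```

View pics/f14.png

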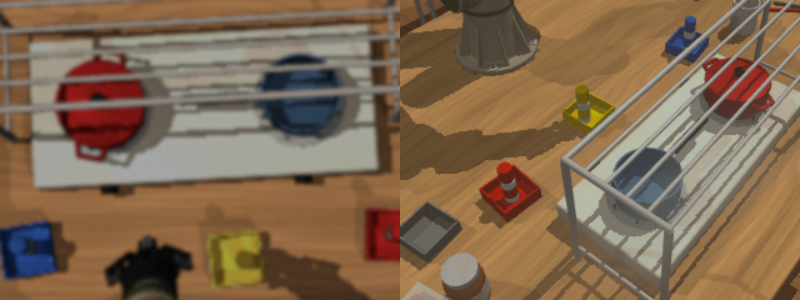

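The handle is at 91.8°, on target and level. Both bottles are upright in their trays, the casserole hasn't moved, and the robot is clear, so I'm handing in.

```bash
python3 -c "
from h import *
bot.job_done(); print('done')"
```

```text
the job is handed in; nothing more can be done
done
```

The job is handed in. The red and blue bottles stand upright in their own trays, and the pan's handle now lies over the hotplate pointing at the casserole. No verdict was reported; the last clock reading before hand-in was about 40 s of the 72 s allowed.

- **Bottles:** I took both off first, reaching in under the rack's front bar. The last pictures show both standing in the trays of their own colour.
- **Handle:** I pushed it round with closed fingers, measured 93.1°, and nudged it once more. The last wrist-camera fit gave 91.8° against a target of about 91.7°. It was level at 108.6 mm, its line passed through the pan's centre, and the tip should be more than 50 mm from the casserole.
- **Pan and surroundings:** The pan measured flat and centred before the final nudge. The casserole, yellow bottle and rack look undisturbed in the last pictures. The mug and jar looked normal but were only partly in view at the end. Wrist forces stayed within about 2 N whenever I read them.
- **Checks that disagreed:** The fixed cameras gave 92 to 100° for the handle because the rack bars hid part of it, so I relied on the wrist camera. The network also marked the grey look-alike tray as tray_red once; I rejected that by colour.

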